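# Flip the sorting box open and sweep in the cap

## Robot

A 6-joint arm with a two-finger parallel gripper is mounted at the origin on the work surface. World frame = base frame: x ahead of the robot, y to its left, z up, the work surface at z = 0. Lengths are in m, angles in rad, forces in N, time in s.
With the tool pointing down it reaches from about 0.4 to 0.925 m from the base axis. Payload 12.5 kg.
Tool frame: the origin (TCP) lies at the very end of the fingers, on their centre line; the grasp point (between the pads) lies 19 mm behind it; z points along the fingers, x is the direction in which the jaws open and shut, and the axes are right-handed (so a half turn about z gives the same grasp; the last joint's range is limited). The gripper opens to 95 mm and grips with 3 to 60 N. Pads are 20 mm wide; open, the fingers measure 119 mm over their backs; the gripper's body (75 mm by 180 mm) begins 59 mm behind the grasp point.
Start: joints at [1.167, 0.491, 1.559, -0, 1.092, -0.106], TCP at [0.183, 0.598, 0.215] pointing down, gripper open.
Joint ranges: [-3.1, 3.1], [-0.84, 2.19], [0.05, 2.79], [-1.13, 4.28], [0.06, 2.93], [-2.69, 2.69]. Speed limits (rad/s): [2.22, 2.22, 2.79, 3.14, 3.14, 3.14].

## Interface

Orientations are given as a 3x3 rotation matrix whose columns are the frame's x, y, z axes.
In Python, from station import robot gives the robot as it stands.
- The arm moves only by the tool apply_moves, never from a script. Its argument "series" is text: rows parted by semicolons, each of 7 numbers parted by spaces: the finger opening in m, from 0 to 0.0951, then the shift along the world's x, y, z in m, then the turn, a rotation vector about the world's x, y, z in degrees. A call has exactly 5 rows; each row shifts and turns the commanded pose from where the row before left it; what a row does not reach is not made up. A row lasts 1/12 s, in which the tool goes at most 41.7 mm and 7.16 degrees, less where a joint would pass 70% of its speed; a pose out of reach is approached as far as the arm can. A call is refused whole if a number of a shift passes 0.0417 or a number of a turn 7.16, either way. A call with a gripper value outside its range is refused whole. The fingers move at their own pace and stop on an object; the grip force is fixed at half the most. Time passes only in rows, so rows that do not move let the fingers close, or fill a call up. It gives the time, the measured TCP pose, the force and the opening at its end, in the units of the state.
- robot.get_obs(): the state, without advancing time (a new reading comes with each control period).
- robot.snapshot(name): name is "scene" or "top"; returns a dict with "color" (480x640x3 uint8, blue, green, red), "z_map" (480x640 float32, m along the optical axis (not along the pixel's ray), 0 where there is no reading), "fx", "fy", "cx", "cy" (pixels), "R" (3x3) and "t" (3): a world point X has camera coordinates R X + t. Camera axes: x right, y down, z forward; pixel columns grow to the right and rows downward; lengths in m; the calibration is good to about 2 mm. A picture is of the moment at which its call begins.
- robot.job_done(): hands the job in, once; it reports no verdict.
The state is a dict: "time": time; "joint_positions": joint angles; "joint_velocities": joint speeds; "tau": joint torques, N m; "position": TCP position; "orientation": TCP orientation; "force": force on the tool from outside, world axes, zero at the start; "ft_torque": the same for the moment, N m; "gripper_width": opening from 0.0 (shut) to 1.0 (fully open).
Only numpy, scipy, OpenCV 4.12 (cv2) and the standard library are available. Lean on these libraries where they do the work, as an engineer would, in place of code of your own. Each camera call takes 0.05 s, during which the arm holds its last target.

## Task

Flip up the lid of the wooden sorting box with the fingertips, by pushing up under its overhanging lip, and carry on over past upright until it stays open by itself. Then push the white cap that lies on the box's side shelf along the shelf, with the fingertips or the outside of the fingers, until it drops into the open box. Do not grip, pinch or pick up anything, and leave the two bottles and the vase where they are.

Things in the scene. Friction and masses are not known exactly. Their poses are not given: they have to be found in the camera images.
- sortbox: Fixed wooden box, 150 mm deep (its x), 140 mm wide (its y), 100 mm high, walls 8 mm, with a shelf on its +y side. Origin: centre of the underside of the box proper (shelf not counted), on the table. Its x points from the lip side to the hinge side, which is the robot's right (world -y) give or take 0.3 rad; y towards the shelf, away from the robot; z up. The shut lid covers the box, not the shelf.
- lid (a joint): Lid angle in rad: 0 shut, 1.57 upright, 1.95 fully open on its stop, leaning out over the hinge side. Freely turning hinge along the box's y: the lid falls shut when let go before upright, and falls open by itself once past about 1.6. Lid 0.13 to 0.25 kg, a flat board 180 mm from hinge to free edge, 138 mm wide, 10 mm thick.
- lid_hinge (a point): Point on the hinge axis, midway along it: the box's +x edge at rim height (75, 0, 100 mm in the box's frame). The underside of the lid lies in the plane through this axis.
- lid_lip (a point): Middle of the lower free edge of the lid, 180 mm from the hinge axis; moves with the lid. Shut, the lid juts out 30 mm beyond the box's -x wall as a full-width lip, its underside 100 mm above the table with free space below.
- shelf_mid (a point): Middle of the shelf's top face, at (0, 130, 100 mm) in the box's frame, flush with the box's rim. The shelf runs from the box wall (y = 70 mm) to y = 190 mm and is 110 mm wide in x. Along its two long edges run rails 10 mm wide and 8 mm high, 90 mm apart inside; both ends are open.
- cap_center (a point): Centre (half-way up) of the loose white twist cap, a closed disc 44 mm across and 18 mm high, about 25 g, lying flat on the side shelf.
- bottle_a: Loose blue bottle with white twist cap, 68 mm across, 200 mm tall, standing near the box; origin at the centre of its base. Leave alone.
- bottle_b: Second bottle, same as the first. Leave alone.
- vase: Loose terracotta vase, 84 mm across, 150 mm tall; origin at the centre of its base. Leave alone.
Things that resemble listed ones, but are neither listed nor needed, are in the scene too. There is more than one size of the part that bears cap_center; the job needs the largest.

How it is judged:
By the outcome, as a careful person would: the job done as asked, in the order asked, and still so for the second after the job is handed in, with the robot touching nothing.
It also fails if it takes over 46 s, if anything falls off the work surface, if the arm or the gripper's body presses on something with over 40 N, if the wrist force passes 120 N, or if a joint passes its speed limit or range.

## Working session

There is one attempt and no reset: what is moved stays moved. The work goes in short steps, Python scripts to look and compute and a tool call to move; the robot and the scene stay as the last step left them, time stands still between calls to the robot, and variables do not carry over. Pictures are saved under pics/ and viewed, and the job is handed in when it is done.

Besides the shell and the picture viewer there is one more tool, called after "Call:" as name(argument=value, ...) on one line, values as JSON. apply_moves: Moves the arm, as the interface text tells. Its arguments: {"type":"object","properties":{"series":{"type":"string"}},"required":["series"]}

```bash
ls; mkdir -p pics; cat > h.py <<'E'
import numpy as np, cv2
from station import robot
def snap(n,f):
    s=robot.snapshot(n); cv2.imwrite('pics/'+f+'.png',s['color']); np.savez('pics/'+f+'.npz',**s); return s
def world(s,u,v,z=None):
    z=s['z_map'][int(v),int(u)] if z is None else z
    c=np.array([(u-s['cx'])/s['fx']*z,(v-s['cy'])/s['fy']*z,z]); return s['R'].T@(c-s['t'])
def cloud(s):
    v,u=np.mgrid[0:480,0:640]; z=s['z_map']
    c=np.stack([(u-s['cx'])/s['fx']*z,(v-s['cy'])/s['fy']*z,z],-1)
    return (c-s['t'])@s['R']
E
python3 - <<'E'
from h import *
for n in('scene','top'):
    s=snap(n,n+'0'); print(n,s['fx'],s['R'].round(2).tolist(),s['t'])
print(robot.get_obs())
E
```

```text
pics
scene 548.2342104676799 [[0.35, 0.94, -0.01], [0.59, -0.23, -0.78], [-0.73, 0.26, -0.63]] [-0.22734934 -0.27589193  1.44309456]
top 571.2184483891226 [[-0.02, -1.0, 0.01], [-1.0, 0.02, -0.07], [0.07, -0.01, -1.0]] [0.03340341 0.63011272 1.19888569]
{'time': 0.1, 'joint_positions': array([ 1.16738248e+00,  4.91514419e-01,  1.55935992e+00,  3.33141684e-05,
        1.09169881e+00, -1.05584252e-01]), 'joint_velocities': array([-8.50242674e-06, -1.90961781e-03, -5.74371747e-04, -3.32316171e-04,
        1.30405304e-03, -4.45448208e-04]), 'tau': array([ 2.24306801e-03, -6.13631129e+01, -2.58607274e+01,  6.94238115e-02,
        4.70512826e-02, -7.24756728e-05]), 'position': array([0.18328631, 0.59731251, 0.21412062]), 'orientation': array([[ 2.93460543e-01,  9.55971098e-01, -4.12094826e-04],
       [ 9.55970693e-01, -2.93460802e-01, -8.90184072e-04],
       [-9.71923922e-04, -1.32716675e-04, -9.99999519e-01]]), 'force': array([-0.11150039,  0.27255897,  1.16838511]), 'ft_torque': array([-0.00507595,  0.0772369 ,  0.01616165]), 'gripper_width': 1.0003651383529482}
```

View pics/scene0.png

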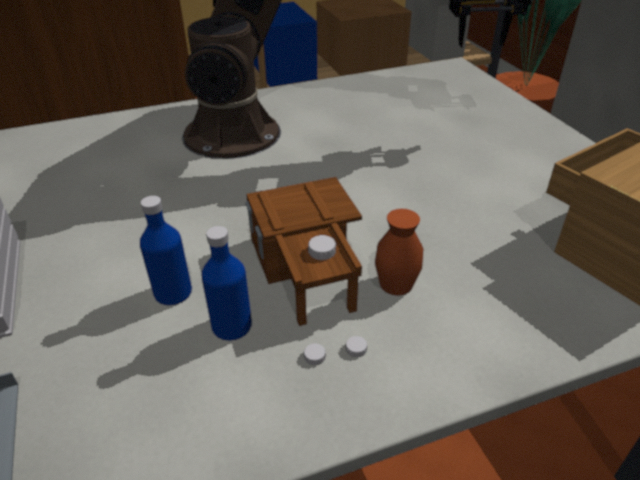

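View pics/top0.png

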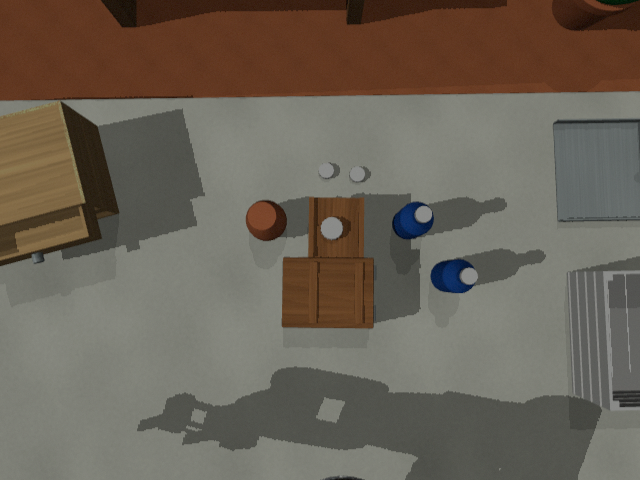

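The scene view shows the box with its lid shut and the vase on its lip side at (400,250). The cap on the shelf is at (321,247) and two smaller caps lie on the table at (315,353) and (357,346). In the top view the lid spans (283–373, 258–327), the shelf cap is at (332,229), the vase at (266,220) and the bottles at about (410,220) and (452,276).

```bash
python3 - <<'E'
from h import *
S={n:dict(np.load(f'pics/{n}0.npz')) for n in('top','scene')}
P={n:cloud(S[n]) for n in S}
p=P['top']; roi=np.zeros((480,640),bool); roi[180:340,275:385]=1
z=p[...,2]
for a in range(80,135,3):
    print(a,(roi&(z*1000>=a)&(z*1000<a+3)).sum(),end='; ')
print()
# lid
m=roi&(z>.104)&(z<.125); m[:250]=0
n,l,st,c=cv2.connectedComponentsWithStats(m.astype('uint8')); k=1+st[1:,4].argmax()
q=p[l==k][:,:2].astype('f4'); r=cv2.minAreaRect(q); print('lid',r,cv2.boxPoints(r).round(4).tolist(), np.median(p[l==k][:,2]))
# shelf
m=roi&(z>.092)&(z<.112); m[256:]=0
q=p[m][:,:2].astype('f4'); r=cv2.minAreaRect(q); print('shelf',r,cv2.boxPoints(r).round(4).tolist())
# white cap
for n in S:
    im=S[n]['color'].astype(int); w=(im.min(-1)>120)&(im.max(-1)-im.min(-1)<40)&(P[n][...,2]>.108)&(P[n][...,2]<.13)
    w&=(P[n][...,0]>.4)&(P[n][...,0]<.9)&(abs(P[n][...,1])<.2)
    nn,l,st,c=cv2.connectedComponentsWithStats(w.astype('uint8'))
    for k in range(1,nn):
        if st[k,4]>20: q=P[n][l==k]; t=q[q[:,2]>np.median(q[:,2])-.004]; print(n,'cap',c[k],t.mean(0),t.min(0),t.max(0))
for nm,(a,b,cc,d) in dict(vase=(180,250,235,293),ba=(190,250,385,440),bb=(250,305,425,485)).items():
    q=p[a:b,cc:d].reshape(-1,3); 
    for lo,hi in((.02,.12),(.12,.22)):
        t=q[(q[:,2]>lo)&(q[:,2]<hi)]; print(nm,lo,t.min(0).round(3),t.max(0).round(3))
    q=P['scene'].reshape(-1,3)
E
```

```text
80 6; 83 19; 86 32; 89 32; 92 43; 95 453; 98 1283; 101 670; 104 780; 107 2773; 110 2577; 113 902; 116 349; 119 120; 122 7; 125 0; 128 0; 131 0; 134 0; 
lid ((0.5267236828804016, 0.020928308367729187), (0.18371419608592987, 0.15163132548332214), 88.8810043334961) [[0.44909998774528503, -0.06939999759197235], [0.6007000207901001, -0.07240000367164612], [0.6043000221252441, 0.11129999905824661], [0.4526999890804291, 0.11420000344514847]] 0.11021821679585926
shelf ((0.6518077254295349, 0.03768755495548248), (0.17636160552501678, 0.11806949973106384), 89.0201644897461) [[0.5913000106811523, -0.0494999997317791], [0.7092999815940857, -0.051500000059604645], [0.7123000025749207, 0.12479999661445618], [0.5942999720573425, 0.12690000236034393]]
top cap [331.10826211 227.53846154] [0.64621407 0.01368972 0.11810921] [ 0.62528964 -0.00604907  0.11407724] [0.66711906 0.03368488 0.12426066]
scene cap [321.5971831  243.27605634] [0.64599208 0.00923958 0.12009251] [ 0.62290763 -0.01145601  0.11673236] [0.66664811 0.02993715 0.12346575]
vase 0.02 [0.628 0.106 0.049] [0.708 0.185 0.118]
vase 0.12 [0.642 0.121 0.12 ] [0.695 0.173 0.156]
ba 0.02 [ 0.629 -0.166  0.02 ] [ 0.688 -0.12   0.12 ]
ba 0.12 [ 0.63  -0.187  0.12 ] [ 0.695 -0.12   0.205]
bb 0.02 [ 0.514 -0.229  0.021] [ 0.58  -0.199  0.12 ]
bb 0.12 [ 0.515 -0.264  0.12 ] [ 0.58  -0.2    0.206]
```

Call:
apply_moves(series="0 0.02 -0.01 0.01 0 0 -7;0 0.02 -0.01 0.01 0 0 -7;0 0.02 -0.01 0.01 0 0 -7;0 0.02 -0.01 0.01 0 0 -7;0 0.02 -0.01 0.01 0 0 -7")

```text
time: 0.52
position: [0.2841, 0.5469, 0.2648]
orientation: [[0.792, 0.61, -0.0], [0.61, -0.792, -0.001], [-0.001, 0.0, -1.0]]
force: [-0.7, -0.1, 0.6]
gripper_width: 0.709
```

Call:
apply_moves(series="0 0.02 -0.01 0.01 0 0 -7;0 0.02 -0.01 0.01 0 0 -7;0 0.02 -0.01 0.01 0 0 -7;0 0.02 -0.01 0.01 0 0 -7;0 0.02 -0.01 0.01 0 0 -7")

```text
time: 0.93
position: [0.3842, 0.4968, 0.3148]
orientation: [[0.999, 0.045, -0.0], [0.045, -0.999, -0.0], [-0.0, 0.0, -1.0]]
force: [0.4, -0.0, 0.5]
gripper_width: 0.36
```

Call:
apply_moves(series="0 0.01 0 0 -7 0 0;0 0.01 0 0 -7 0 0;0 0.01 0 0 -7 0 0;0 0.01 0 0 -7 0 0;0 0.01 0 0 -7 0 0")

```text
time: 1.35
position: [0.4337, 0.4977, 0.3151]
orientation: [[0.999, 0.05, 0.0], [0.041, -0.815, -0.578], [-0.029, 0.577, -0.816]]
force: [0.4, -0.5, 0.5]
gripper_width: 0.024
```

```bash
python3 - <<'E'
from h import *
from scipy.spatial.transform import Rotation as Ro
o=robot.get_obs(); q=o['joint_positions']; print(o['time'],q,o['position'],o['force']); print(o['orientation'].round(3))
for s4 in(1,-1):
  for s6 in(1,-1):
    M=Ro.from_euler('Z',q[0])*Ro.from_euler('Y',q[1]+q[2])*Ro.from_euler('Z',s4*q[3])*Ro.from_euler('Y',q[4])*Ro.from_euler('Z',s6*q[5]+np.pi)
    print(s4,s6,M.as_matrix().round(3).tolist())
E
```

```text
1.35 [ 0.9018962   0.71069467  1.01114878 -0.38890294  1.90205866  0.81520632] [0.43370276 0.49774227 0.31511302] [ 0.43435002 -0.53358353  0.54387745]
[[ 0.999  0.05   0.   ]
 [ 0.041 -0.815 -0.578]
 [-0.029  0.577 -0.816]]
1 1 [[0.999, 0.05, 0.0], [0.041, -0.815, -0.578], [-0.029, 0.577, -0.816]]
1 -1 [[-0.11, 0.994, 0.0], [0.811, 0.09, -0.578], [-0.574, -0.063, -0.816]]
-1 1 [[0.815, 0.142, -0.562], [0.081, -0.988, -0.133], [-0.574, 0.063, -0.816]]
-1 -1 [[-0.191, 0.805, -0.562], [0.981, 0.139, -0.133], [-0.029, -0.577, -0.816]]
```

Call:
apply_moves(series="0 0.01 -0.02 -0.01 -6.5 0 0;0 0.01 -0.02 -0.01 -6.5 0 0;0 0.01 -0.02 -0.01 -6.5 0 0;0 0.01 -0.02 -0.01 -6.5 0 0;0 0.01 -0.02 -0.01 0 0 0")

```text
time: 1.77
position: [0.4829, 0.3972, 0.2602]
orientation: [[0.998, 0.057, -0.001], [0.026, -0.473, -0.88], [-0.051, 0.879, -0.474]]
force: [0.1, -0.8, -0.5]
gripper_width: 0.005
```

```bash
cat > fk.py <<'E'
import numpy as np
from scipy.spatial.transform import Rotation as Ro
from scipy.optimize import least_squares
def fk(p,q):
    a1,d1,L2,L3,e,d6=p
    A=Ro.from_euler('Z',q[0]);B=A*Ro.from_euler('Y',q[1]);C=B*Ro.from_euler('Y',q[2])
    M=C*Ro.from_euler('Z',q[3])*Ro.from_euler('Y',q[4])*Ro.from_euler('Z',q[5]+np.pi)
    return A.apply([a1,0,d1])+B.apply([0,0,L2])+C.apply([e,0,L3])+M.apply([0,0,d6]),M
E
python3 - <<'E'
from h import *
from fk import *
o=robot.get_obs(); q=o['joint_positions']; print(o['time'],q,o['position'],o['force']); print(o['orientation'].round(3))
D=[([ 1.16738248e+00,  4.91514419e-01,  1.55935992e+00,  3.33141684e-05,1.09169881e+00, -1.05584252e-01],[0.18328631, 0.59731251, 0.21412062]),([0.9018962,0.71069467,1.01114878,-0.38890294,1.90205866,0.81520632],[0.43370276,0.49774227,0.31511302]),(q,o['position'])]
f=least_squares(lambda p:np.concatenate([fk(p,a)[0]-b for a,b in D]),[0,.4,.4,.4,0,.3]); print(f.x,f.fun)
np.save('p.npy',f.x)
E
```

```text
1.7667 [ 0.83898671  0.8359549   1.13843088 -0.70298366  2.00049827  0.77174454] [0.48294486 0.39719526 0.2601587 ] [ 0.12720715 -0.78105606 -0.47804878]
[[ 0.998  0.057 -0.001]
 [ 0.026 -0.473 -0.88 ]
 [-0.051  0.879 -0.474]]
[0.20735883 0.34216539 0.259814   0.35901365 0.05530815 0.14052475] [ 0.06116889 -0.0245701   0.00171115  0.01496372 -0.01139665  0.00058285
 -0.00957277  0.00624132 -0.002294  ]
```

```bash
python3 - <<'E'
import re
s=open('fk.py').read()
s=s.replace("a1,d1,L2,L3,e,d6=p","a1,d1,L2,L3,e,d6,b=p").replace("[a1,0,d1]","[a1,b,d1]")
open('fk.py','w').write(s)
E
python3 - <<'E'
from h import *
from fk import *
o=robot.get_obs(); q=o['joint_positions']
D=[([ 1.16738248e+00,  4.91514419e-01,  1.55935992e+00,  3.33141684e-05,1.09169881e+00, -1.05584252e-01],[0.18328631, 0.59731251, 0.21412062]),([0.9018962,0.71069467,1.01114878,-0.38890294,1.90205866,0.81520632],[0.43370276,0.49774227,0.31511302]),(q,o['position'])]
f=least_squares(lambda p:np.concatenate([fk(p,a)[0]-b for a,b in D]),[0,.4,.4,.4,0,.3,0]); print(f.x,f.fun)
np.save('p.npy',f.x)
E
```

```text
[8.90642987e-09 1.96700003e-01 5.86799975e-01 4.10999999e-01
 4.30999945e-02 2.71865988e-01 6.58999925e-02] [ 6.80924289e-10 -4.04439926e-10  1.47865151e-09 -9.78965742e-10
  2.37968284e-09 -7.07367165e-10  1.07050424e-10 -4.16571166e-10
 -2.54034233e-09]
```

```bash
cat >> fk.py <<'E'
P=np.load('p.npy')
LO=np.array([-3.1,-.84,.05,-1.13,.06,-2.69]);HI=np.array([3.1,2.19,2.79,4.28,2.93,2.69])
def ik(t,al,q0,dz=0):
    # al: degrees the tool is tilted from down toward -y ; tool x=world x
    M=Ro.from_euler('x',-al,degrees=True)*Ro.from_matrix(np.array([[1,0,0],[0,-1,0],[0,0,-1.]]))
    def f(q):
        p,m=fk(P,q); return np.concatenate([(p-t)*5,(M.inv()*m).as_rotvec()])
    r=least_squares(f,np.clip(q0,LO+1e-3,HI-1e-3),bounds=(LO,HI)); return r.x,np.abs(r.fun).max()
E
python3 - <<'E'
from fk import *
q0=[0.839,0.836,1.138,-0.703,2.0,0.77]
X=.49
for al in (62,68,74):
    a=np.radians(90-al); print('tilt',al)
    h=np.array([-.068,.100]); n=np.array([-np.sin(a),np.cos(a)]); d=np.array([-np.cos(a),-np.sin(a)])
    q=q0
    w=[(.40,.26),(.19,.09)]
    for th in range(-2,106,12):
        t=np.radians(th); u=np.array([np.cos(t),np.sin(t)])
        if th<90-al: c=h+.18*u+.0245*d
        else: c=h+.155*u
        w.append(tuple(c-.010*n))
    w+=[(.05,.3)]
    for y,z in w:
        q,e=ik([X,y,z],al,q,); print((round(y,3),round(z,3)),q.round(2),round(e,4))
q,e=ik([.6,.012,.25],30,q);print(q.round(2),e)
for t in ([.69,.012,.25],[.69,.012,.106],[.58,.012,.106]): q,e=ik(t,0,q);print(q.round(2),e)
E
```

```text
tilt 62
(0.4, 0.26) [ 0.84  0.85  1.12 -0.71  2.01  0.82] 0.0
(0.19, 0.09) [ 0.62  0.86  1.66 -0.81  1.48  1.08] 0.0
(np.float64(0.095), np.float64(0.073)) [ 0.49  0.85  1.82 -0.93  1.34  1.14] 0.0
(np.float64(0.092), np.float64(0.111)) [ 0.48  0.78  1.82 -0.92  1.38  1.09] 0.0
(np.float64(0.082), np.float64(0.147)) [ 0.47  0.72  1.82 -0.92  1.41  1.04] 0.0
(np.float64(0.065), np.float64(0.178)) [ 0.44  0.66  1.83 -0.94  1.42  0.99] 0.0
(np.float64(0.044), np.float64(0.203)) [ 0.41  0.61  1.85 -0.96  1.43  0.95] 0.0
(np.float64(0.019), np.float64(0.223)) [ 0.37  0.57  1.87 -0.99  1.42  0.91] 0.0
(np.float64(-0.01), np.float64(0.237)) [ 0.32  0.53  1.89 -1.02  1.4   0.88] 0.0
(np.float64(-0.042), np.float64(0.245)) [ 0.26  0.51  1.91 -1.06  1.37  0.86] 0.0
(np.float64(-0.074), np.float64(0.246)) [ 0.2   0.49  1.94 -1.1   1.33  0.85] 0.0
(0.05, 0.3) [ 0.42  0.48  1.76 -0.94  1.56  0.77] 0.0
tilt 68
(0.4, 0.26) [ 0.85  0.89  1.1  -0.78  2.07  0.81] 0.0
(0.19, 0.09) [ 0.63  0.91  1.64 -0.84  1.57  1.1 ] 0.0
(np.float64(0.093), np.float64(0.075)) [ 0.5   0.89  1.8  -0.96  1.43  1.18] 0.0

[... 1157 characters left out ...]
64(0.042), np.float64(0.202)) [ 0.44  0.71  1.85 -1.05  1.57  1.05] 0.0
(np.float64(0.017), np.float64(0.222)) [ 0.4   0.66  1.87 -1.09  1.56  1.02] 0.0
(np.float64(-0.012), np.float64(0.236)) [ 0.35  0.63  1.9  -1.13  1.54  1.  ] 0.0
(np.float64(-0.044), np.float64(0.244)) [ 0.29  0.6   1.91 -1.13  1.51  0.96] 0.0362
(np.float64(-0.076), np.float64(0.245)) [ 0.23  0.58  1.91 -1.13  1.49  0.93] 0.0741
(0.05, 0.3) [ 0.45  0.56  1.78 -1.05  1.68  0.87] 0.0
[ 0.13  0.48  1.58 -0.56  1.22  0.37] 1.8974654783005262e-13
[-0.08  0.56  1.34  0.    1.25 -0.08] 9.393568655198326e-12
[-0.08  0.69  1.49 -0.    0.96 -0.08] 1.6653345369377348e-15
[-0.09  0.56  1.78 -0.    0.8  -0.09] 5.092851913514614e-13
```

Call:
apply_moves(series="0 0.0015 -0.034 -0.034 0 0 0;0 0.0015 -0.034 -0.034 0 0 0;0 0.0015 -0.034 -0.034 0 0 0;0 0.0015 -0.034 -0.034 0 0 0;0 0.0015 -0.034 -0.034 0 0 0")

```text
time: 2.18
position: [0.4895, 0.2488, 0.116]
orientation: [[0.999, 0.052, -0.0], [0.025, -0.485, -0.874], [-0.045, 0.873, -0.485]]
force: [-0.2, 0.0, -1.0]
gripper_width: 0.004
```

Call:
apply_moves(series="0 0 -0.015 -0.01 0 0 0;0 0 -0.015 -0.01 0 0 0;0 0 -0.02 0 0 0 0;0 0 -0.02 0 0 0 0;0 0 0 0 0 0 0")

```text
time: 2.6
position: [0.4894, 0.1775, 0.0971]
orientation: [[0.999, 0.052, -0.003], [0.023, -0.483, -0.875], [-0.047, 0.874, -0.483]]
force: [0.2, 0.4, -0.5]
gripper_width: 0.0
```

```bash
python3 - <<'E'
from h import *
o=robot.get_obs();print(o['time'],o['position'],o['force'])
snap('scene','s1');s=snap('top','t1'); cv2.imwrite('pics/t1c.png',cv2.resize(s['color'][160:400,200:480],None,fx=2.5,fy=2.5))
E
```

```text
2.6 [0.48936282 0.17749576 0.09709185] [ 0.18188684  0.38619815 -0.46689123]
```

View pics/t1c.png

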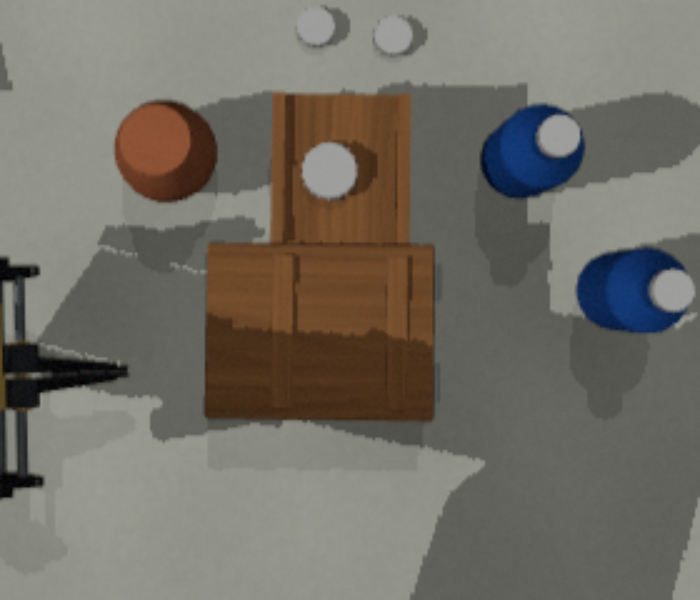

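View pics/s1.png

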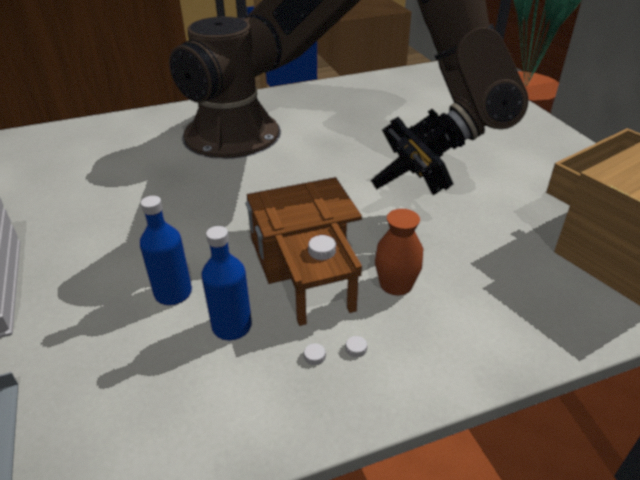

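The top view shows the fingertip at crop (127,371), level with and outside the lip edge (crop u 206), and the gripper body clear of the vase. Next I go under the lip.

Call:
apply_moves(series="0 0 -0.01 -0.013 0 0 0;0 0 -0.01 -0.013 0 0 0;0 0 -0.015 0 0 0 0;0 0 -0.015 0 0 0 0;0 0 0 0 0 0 0")

```text
time: 3.12
position: [0.4897, 0.1288, 0.0715]
orientation: [[0.999, 0.051, -0.001], [0.024, -0.484, -0.875], [-0.045, 0.874, -0.484]]
force: [-0.6, 0.7, 0.3]
gripper_width: 0.001
```

Call:
apply_moves(series="0 0 -0.01 0 0 0 0;0 0 -0.01 0 0 0 0;0 0 -0.01 0 0 0 0;0 0 -0.003 0 0 0 0;0 0 0 0 0 0 0")

```text
time: 3.53
position: [0.4898, 0.0965, 0.0716]
orientation: [[0.999, 0.051, -0.001], [0.024, -0.484, -0.875], [-0.045, 0.874, -0.485]]
force: [-0.3, 0.5, -0.2]
gripper_width: 0.004
```

Call:
apply_moves(series="0 0 0 0.008 0 0 0;0 0 0 0.01 0 0 0;0 0 -0.001 0.01 0 0 0;0 0 -0.002 0.01 0 0 0;0 0 -0.003 0.01 0 0 0")

```text
time: 3.95
position: [0.49, 0.0916, 0.1208]
orientation: [[0.999, 0.051, 0.001], [0.026, -0.485, -0.874], [-0.044, 0.873, -0.485]]
force: [-0.2, 0.6, -1.0]
gripper_width: 0.005
```

```bash
python3 - <<'E'
from h import *
o=robot.get_obs();print(o['time'],o['position'],o['force'])
snap('scene','s2')
E
```

```text
3.95 [0.49001124 0.09155814 0.12079674] [-0.22144385  0.61418882 -1.04573897]
```

View pics/s2.png

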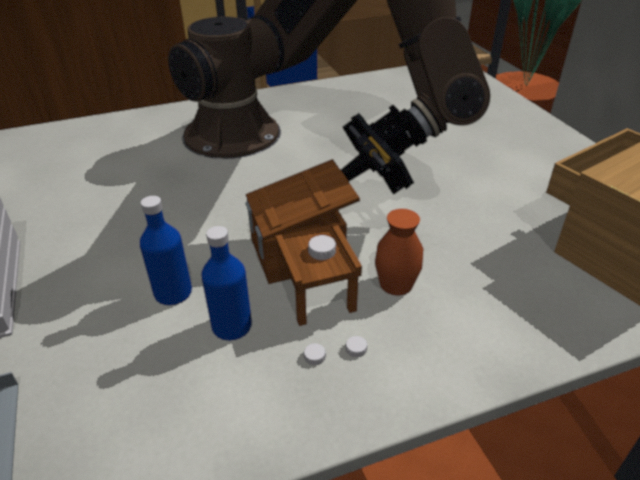

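The lid is rising on the fingertips: its lip edge is now near (350,180), up about 13°. I continue along the arc.

Call:
apply_moves(series="0 0 -0.003 0.01 0 0 0;0 0 -0.003 0.01 0 0 0;0 0 -0.005 0.01 0 0 0;0 0 -0.006 0.01 0 0 0;0 0 -0.006 0.01 0 0 0")

```text
time: 4.42
position: [0.4898, 0.0676, 0.1705]
orientation: [[0.999, 0.051, 0.0], [0.025, -0.484, -0.875], [-0.045, 0.873, -0.485]]
force: [0.9, 0.5, -0.2]
gripper_width: 0.007
```

Call:
apply_moves(series="0 0 -0.008 0.01 0 0 0;0 0 -0.008 0.01 0 0 0;0 0 -0.008 0.008 0 0 0;0 0 -0.01 0.008 0 0 0;0 0 -0.01 0.008 0 0 0")

```text
time: 4.83
position: [0.4898, 0.0232, 0.2142]
orientation: [[0.999, 0.051, -0.0], [0.025, -0.484, -0.875], [-0.045, 0.874, -0.485]]
force: [-0.1, 0.1, -0.5]
gripper_width: 0.002
```

```bash
python3 - <<'E'
from h import *
o=robot.get_obs();print(o['time'],o['position'],o['force'])
snap('scene','s3')
E
```

```text
4.8333 [0.48977188 0.02318346 0.21419994] [-0.06979027  0.08586863 -0.45426048]
```

View pics/s3.png

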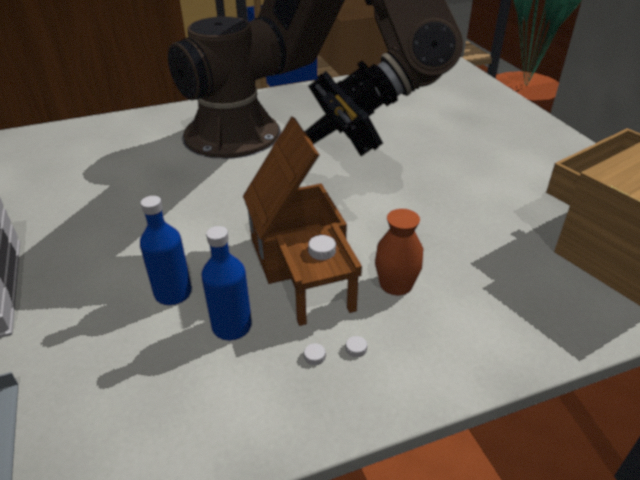

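The lid is at roughly 60°, with the fingertips on its underside near the free edge. I carry on past upright and ease the tilt to stay within the wrist range.

Call:
apply_moves(series="0 0 -0.011 0.007 0 0 0;0 0 -0.011 0.007 0 0 0;0 0 -0.011 0.006 2 0 0;0 0 -0.011 0.004 2 0 0;0 0 -0.011 0.003 2 0 0")

```text
time: 5.3
position: [0.4898, -0.0318, 0.2409]
orientation: [[0.999, 0.051, 0.0], [0.03, -0.574, -0.818], [-0.042, 0.817, -0.575]]
force: [-0.0, 0.9, -0.8]
gripper_width: 0.003
```

Call:
apply_moves(series="0 0 -0.011 0.001 2 0 0;0 0 -0.011 0 2 0 0;0 0 -0.011 0 2 0 0;0 0 -0.011 0 2 0 0;0 0 -0.011 0 2 0 0")

```text
time: 5.72
position: [0.4896, -0.0869, 0.2418]
orientation: [[0.999, 0.051, 0.0], [0.037, -0.707, -0.706], [-0.036, 0.705, -0.708]]
force: [-0.7, 0.6, -0.3]
gripper_width: 0.003
```

```bash
python3 - <<'E'
from h import *
o=robot.get_obs();print(o['time'],o['position'],o['force'])
snap('scene','s4')
E
```

```text
5.7167 [ 0.48962066 -0.08692011  0.24180622] [-0.74525566  0.58095813 -0.32780297]
```

View pics/s4.png

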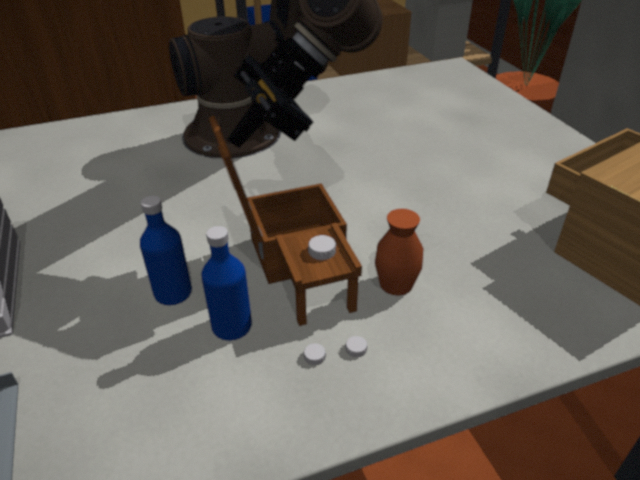

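The lid is past upright and leans out over the hinge side (edge at (215,122)); the box is open. Next I retreat, bring the tool upright and go round above the far end of the shelf.

Call:
apply_moves(series="0 0 0.03 0.01 3 0 0;0 0.01 0.03 0.01 7 0 0;0 0.02 0.025 0.01 7 0 0;0 0.025 0.015 0.01 7 0 0;0 0.025 0 0.005 7 0 0")

```text
time: 6.18
position: [0.5713, 0.0169, 0.289]
orientation: [[0.998, 0.055, 0.005], [0.054, -0.97, -0.236], [-0.008, 0.236, -0.972]]
force: [-0.2, 1.3, -0.1]
gripper_width: 0.001
```

Call:
apply_moves(series="0 0.025 0 0 7 0 0;0 0.025 0 0 7 0 0;0 0.025 0 0 0 0 0;0 0.025 0 0 0 0 0;0 0.01 0 0 0 0 0")

```text
time: 6.6
position: [0.6817, 0.0127, 0.2856]
orientation: [[0.999, 0.05, -0.001], [0.05, -0.999, -0.001], [-0.001, 0.001, -1.0]]
force: [-0.0, -0.6, 0.2]
gripper_width: 0.003
```

```bash
python3 - <<'E'
from h import *
o=robot.get_obs();print(o['time'],o['position'],o['force']);print(o['orientation'].round(3))
snap('scene','s5');s=snap('top','t5')
P=cloud(s)
S=dict(np.load('pics/s5.npz'));P=cloud(S);im=S['color'].astype(int)
w=(im.min(-1)>120)&(im.max(-1)-im.min(-1)<40)&(P[...,2]>.108)&(P[...,2]<.13)&(abs(P[...,1])<.1)&(P[...,0]>.55)&(P[...,0]<.75)
print(w.sum(),P[w].mean(0))
# hinge leaf: lid points
m=(P[...,0]>.46)&(P[...,0]<.59)&(P[...,1]<-.06)&(P[...,1]>-.19)&(P[...,2]>.12)&(P[...,2]<.3); q=P[m]
print(len(q), np.polyfit(q[:,2],q[:,1],1), q[:,2].max())
E
```

```text
6.6 [0.68172582 0.01270341 0.28558059] [-0.00793027 -0.64423242  0.24786632]
[[ 0.999  0.05  -0.001]
 [ 0.05  -0.999 -0.001]
 [-0.001  0.001 -1.   ]]
356 [0.64676502 0.00917659 0.12012331]
1509 [-0.40022543 -0.03371456] 0.27034915836218526
```

View pics/s5.png

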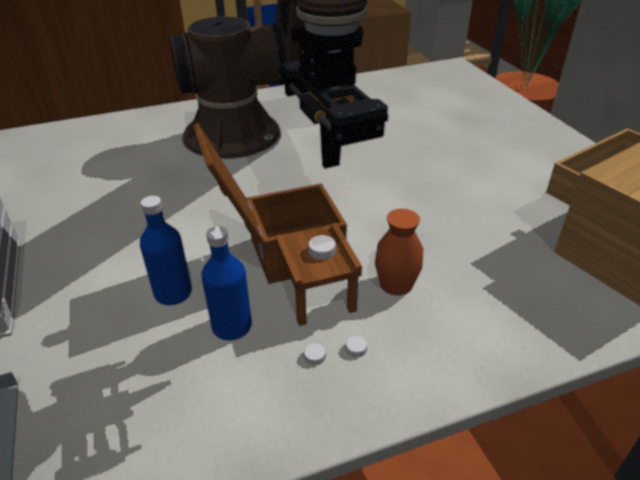

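View pics/t5.png

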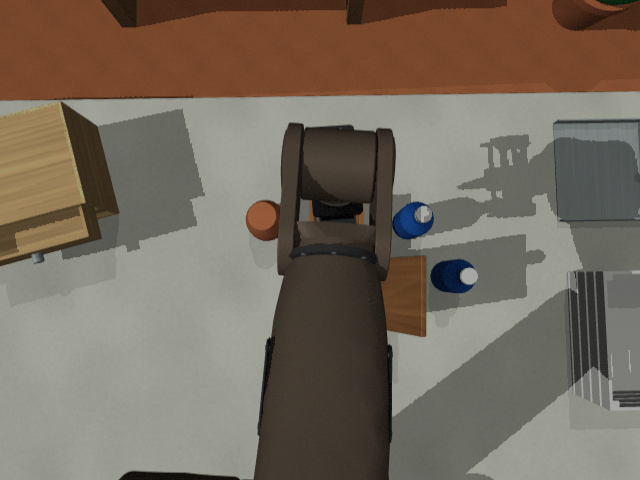

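The lid rests on its stop at about 112° (fitted slope −0.40) and the cap is unmoved at about (0.646, 0.011). I lower the closed fingers behind it.

Call:
apply_moves(series="0 0.003 -0.001 -0.03 0 0 0;0 0.003 0 -0.03 0 0 0;0 0.002 0 -0.035 0 0 0;0 0.002 0 -0.03 0 0 0;0 0.001 0 -0.015 0 0 0")

```text
time: 7.12
position: [0.6884, 0.0132, 0.1428]
orientation: [[0.999, 0.052, -0.005], [0.052, -0.999, -0.0], [-0.005, 0.0, -1.0]]
force: [0.1, -0.5, 0.5]
gripper_width: 0.008
```

Call:
apply_moves(series="0 0 0 -0.01 0 0 0;0 0 0 -0.01 0 0 0;0 0 0 -0.01 0 0 0;0 0 0 -0.006 0 0 0;0 0 0 0 0 0 0")

```text
time: 7.53
position: [0.6904, 0.0133, 0.1097]
orientation: [[0.999, 0.051, -0.001], [0.051, -0.999, -0.0], [-0.001, -0.0, -1.0]]
force: [-0.2, -0.5, 0.0]
gripper_width: 0.002
```

```bash
python3 - <<'E'
from h import *
o=robot.get_obs();print(o['time'],o['position'],o['force'])
s=snap('scene','s6');cv2.imwrite('pics/s6c.png',cv2.resize(s['color'][150:350,200:450],None,fx=3,fy=3))
E
```

```text
7.5333 [0.69041914 0.01329224 0.10969057] [-0.18661509 -0.45115141  0.01819626]
```

View pics/s6c.png

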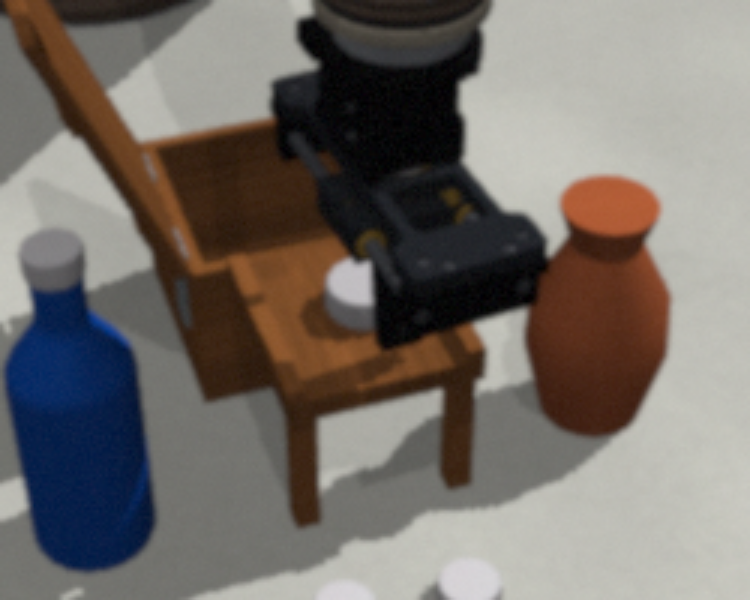

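The fingertip is behind the cap (crop (390,330)) and between the rails. Now I push towards the box (−x).

Call:
apply_moves(series="0 0 -0.001 -0.002 0 0 0;0 -0.006 0 0 0 0 0;0 -0.008 0 0 0 0 0;0 -0.008 0 0 0 0 0;0 -0.008 0 0 0 0 0")

```text
time: 8.0
position: [0.6599, 0.0123, 0.1088]
orientation: [[0.999, 0.051, 0.0], [0.051, -0.999, -0.0], [0.0, 0.0, -1.0]]
force: [0.2, -0.5, -0.2]
gripper_width: 0.006
```

```bash
python3 - <<'E'
from h import *
o=robot.get_obs();print(o['time'],o['position'],o['force'])
s=snap('scene','s7');cv2.imwrite('pics/s7c.png',cv2.resize(s['color'][150:350,200:450],None,fx=3,fy=3))
E
```

```text
8.0 [0.65986619 0.01228412 0.10876449] [ 0.1632424  -0.49960081 -0.15740019]
```

View pics/s7c.png

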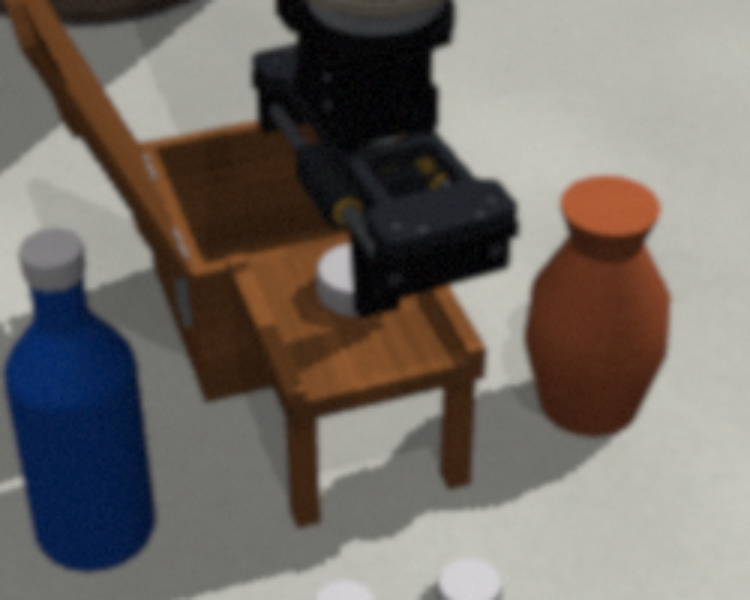

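The cap is sliding with the fingers (crop (340,280)). I continue.

Call:
apply_moves(series="0 -0.008 0 0 0 0 0;0 -0.008 0 0 0 0 0;0 -0.008 0 0 0 0 0;0 -0.006 0 0 0 0 0;0 0 0 0 0 0 0")

```text
time: 8.47
position: [0.6297, 0.0123, 0.1086]
orientation: [[0.999, 0.051, -0.001], [0.051, -0.999, 0.0], [-0.001, -0.0, -1.0]]
force: [-0.3, -1.4, 0.2]
gripper_width: 0.007
```

```bash
python3 - <<'E'
from h import *
o=robot.get_obs();print(o['time'],o['position'],o['force'])
s=snap('scene','s8');cv2.imwrite('pics/s8c.png',cv2.resize(s['color'][150:350,200:450],None,fx=3,fy=3))
E
```

```text
8.4667 [0.6296656  0.01232895 0.10856348] [-0.254658   -1.36475941  0.21340178]
```

View pics/s8c.png

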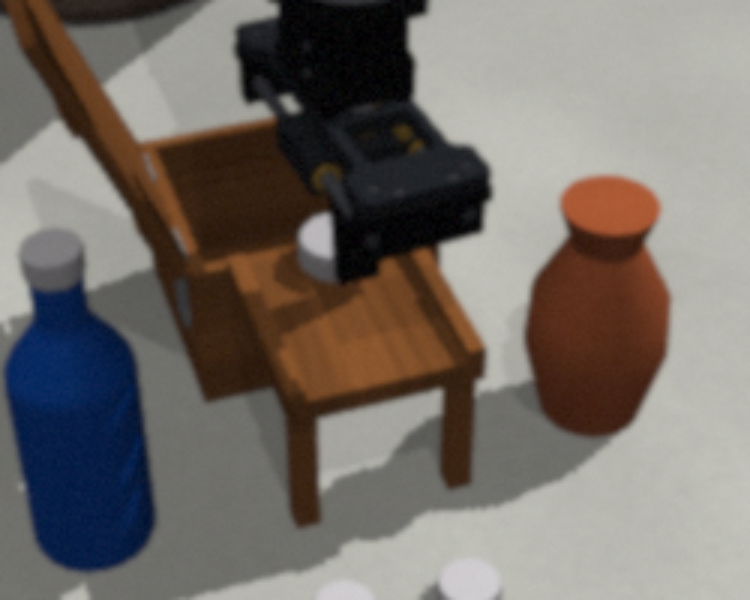

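Call:
apply_moves(series="0 -0.008 0 0 0 0 0;0 -0.008 0 0 0 0 0;0 -0.008 0 0 0 0 0;0 -0.008 0 0 0 0 0;0 0 0 0 0 0 0")

```text
time: 8.93
position: [0.5973, 0.0124, 0.1085]
orientation: [[0.999, 0.051, -0.001], [0.051, -0.999, 0.0], [-0.001, -0.0, -1.0]]
force: [0.3, 0.6, 0.5]
gripper_width: 0.003
```

```bash
python3 - <<'E'
from h import *
o=robot.get_obs();print(o['time'],o['position'],o['force'])
s=snap('scene','s9');cv2.imwrite('pics/s9c.png',cv2.resize(s['color'][150:350,200:450],None,fx=3,fy=3))
E
```

```text
8.9333 [0.59730119 0.01235591 0.10852761] [0.28714425 0.59997517 0.48326058]
```

View pics/s9c.png

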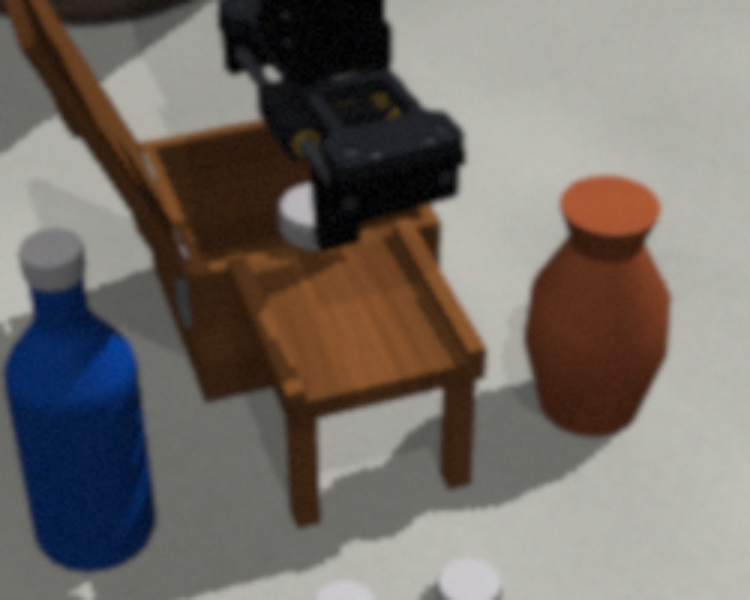

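The cap is at the rim (crop (305,215)) and nearly over. I keep pushing.

Call:
apply_moves(series="0 -0.007 0 0 0 0 0;0 -0.007 0 0 0 0 0;0 -0.007 0 0 0 0 0;0 -0.007 0 0 0 0 0;0 0 0 0 0 0 0")

```text
time: 9.4
position: [0.5694, 0.0123, 0.1084]
orientation: [[0.999, 0.051, -0.001], [0.051, -0.999, 0.0], [-0.001, -0.0, -1.0]]
force: [0.7, 0.4, 0.3]
gripper_width: 0.005
```

```bash
python3 - <<'E'
from h import *
o=robot.get_obs();print(o['time'],o['position'],o['force'])
s=snap('scene','s10');cv2.imwrite('pics/s10c.png',cv2.resize(s['color'][150:350,200:450],None,fx=3,fy=3))
E
```

```text
9.4 [0.56937079 0.01234106 0.10838369] [0.74501807 0.42389385 0.29445568]
```

View pics/s10c.png

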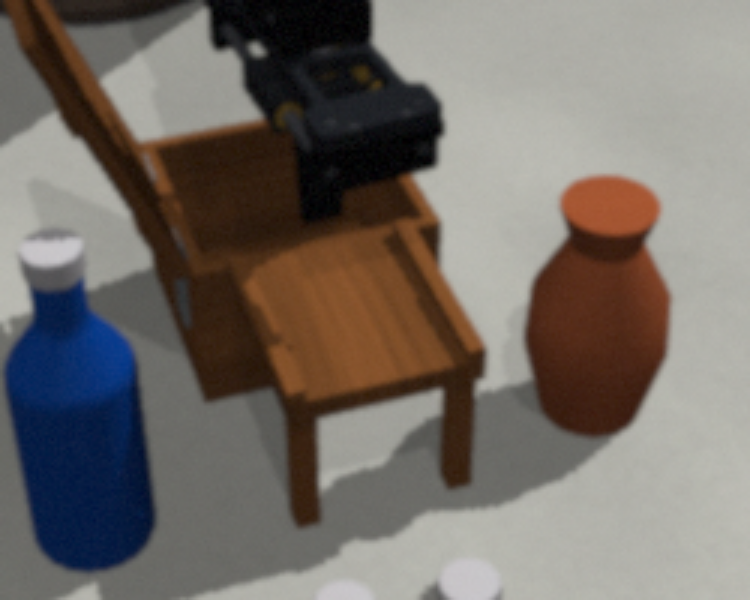

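The cap has dropped out of sight into the box. I lift straight up, then move aside so I can check.

Call:
apply_moves(series="0 0 0 0.02 0 0 0;0 0 0 0.03 0 0 0;0 0 0 0.035 0 0 0;0 0 0 0.035 0 0 0;0 0 0.01 0.03 0 0 0")

```text
time: 9.87
position: [0.5712, 0.0214, 0.2609]
orientation: [[0.999, 0.05, 0.002], [0.05, -0.999, -0.0], [0.002, 0.0, -1.0]]
force: [0.5, -0.1, 0.1]
gripper_width: 0.005
```

Call:
apply_moves(series="0 -0.01 0.03 0.03 0 0 0;0 -0.01 0.035 0.01 0 0 0;0 -0.01 0.035 0 0 0 0;0 -0.01 0.035 0 0 0 0;0 -0.01 0.035 0 0 0 0")

```text
time: 10.28
position: [0.5208, 0.1924, 0.2976]
orientation: [[0.999, 0.051, 0.001], [0.051, -0.999, 0.0], [0.001, -0.0, -1.0]]
force: [1.1, -0.1, -0.6]
gripper_width: 0.005
```

Call:
apply_moves(series="0 -0.01 0.035 0 0 0 0;0 -0.01 0.035 0 0 0 0;0 -0.01 0.035 0 0 0 0;0 -0.01 0.03 0 0 0 0;0 0 0 0 0 0 0")

```text
time: 10.7
position: [0.4796, 0.3303, 0.297]
orientation: [[0.998, 0.055, -0.0], [0.055, -0.998, 0.001], [-0.0, -0.001, -1.0]]
force: [0.3, -0.2, -0.4]
gripper_width: 0.005
```

```bash
python3 - <<'E'
from h import *
o=robot.get_obs();print(o['time'],o['position'],o['force'])
snap('scene','s11');s=snap('top','t11');c=s['color'][170:370,220:500];cv2.imwrite('pics/t11c.png',np.clip(cv2.resize(c,None,fx=2.8,fy=2.8).astype(int)*1.6,0,255).astype('uint8'))
P=cloud(s);im=s['color'].astype(int)
w=(im.max(-1)-im.min(-1)<25)&(im.min(-1)>40)&(P[...,0]>.465)&(P[...,0]<.585)&(P[...,1]<.07)&(P[...,1]>-.06)
print(w.sum(),np.median(P[w],0))
S=dict(np.load('pics/s11.npz'));P=cloud(S)
m=(P[...,0]>.46)&(P[...,0]<.59)&(P[...,1]<-.06)&(P[...,1]>-.19)&(P[...,2]>.12)&(P[...,2]<.3); q=P[m]
print(np.polyfit(q[:,2],q[:,1],1))
E
```

```text
10.7 [0.47962629 0.33026633 0.29699692] [ 0.2583669  -0.24405665 -0.42144199]
1186 [0.54841358 0.03756828 1.23827134]
[-0.40050987 -0.03365536]
```

View pics/t11c.png

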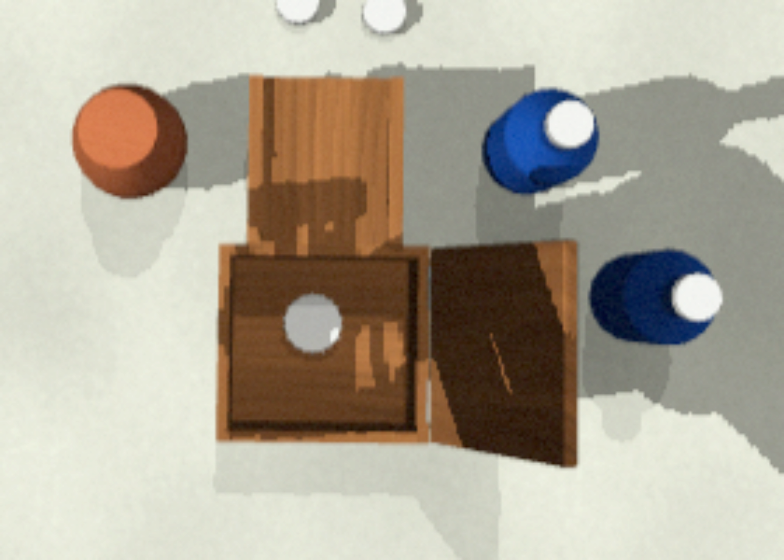

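View pics/s11.png

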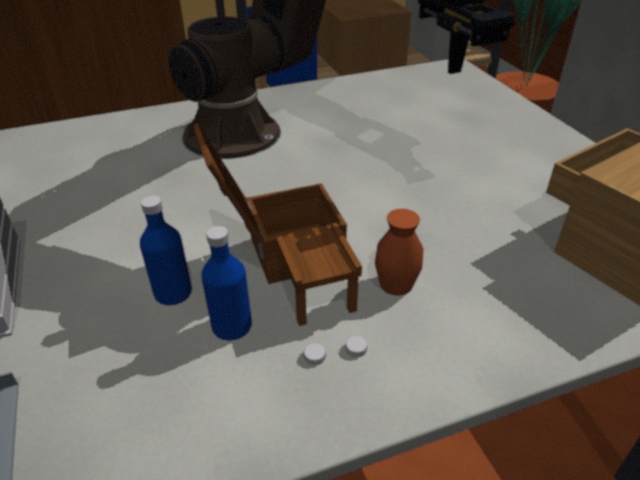

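The top view shows the cap lying on the box floor (crop (313,323)) and the lid resting open. The bottles and vase are where they were, and the robot is clear of everything. I hand the job in.

```bash
python3 -c "
from station import robot
print(robot.job_done())"
```

```text
the job is handed in; nothing more can be done
None
```

The lid is open and the white cap is in the box; I handed the job in at about 11 s on the robot's clock.

- **Lid:** I pushed it up under the lip with the closed fingertips, tool tilted, and took it past upright. It fell onto its stop by itself. The depth fit put it at about 112° after the flip and again at the end.
- **Cap:** I slid it along the shelf with the closed fingers until it dropped in. The last top view shows it lying on the box floor.
- **Everything else:** The bottles, vase and the two small caps look unmoved when I compare the first and last pictures by eye. The robot stands clear. Forces printed after each move stayed under about 2 N.

**Failed check:** my script that measured the cap's depth inside the box picked up wrong pixels (it gave a height of 1.24 m). That the cap is in the box rests on the picture alone.

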